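# Put the sealed canisters away in their colour-coded bays

## Robot

A 6-joint arm with a two-finger parallel gripper is mounted at the origin on the work surface. World frame = base frame: x ahead of the robot, y to its left, z up, the work surface at z = 0. Lengths are in m, angles in rad, forces in N, time in s.
With the tool pointing down it reaches from about 0.225 to 0.875 m from the base axis. Payload 3.4 kg.
Tool frame: the origin (TCP) lies midway between the tips of the shut fingers; the grasp point (between the pads) lies 19 mm behind it; z points along the fingers, y is the line along which they close (so a half turn about z gives the same grasp; the last joint's range is limited). The gripper opens to 85 mm and grips with 20 to 120 N. Pads are 22 mm wide; open, the fingers measure 114 mm over their backs; the gripper's body (76 mm by 85 mm) begins 54 mm behind the grasp point. The pads swing forward as they close: fully open they stand 13 mm farther back than shut.
Start: joints at [1.184, 0.276, 1.505, -0, 1.361, -0.121], TCP at [0.151, 0.555, 0.231] pointing down, gripper open.
Joint ranges: [-2.89, 2.89], [-0.75, 2.08], [0.22, 2.7], [-1.18, 4.32], [0.11, 2.71], [-2.7, 2.7]. Speed limits (rad/s): [2.57, 2.57, 3.14, 3.14, 3.14, 3.14].

## Interface

Orientations are given as a unit quaternion [w, x, y, z].
In Python, from rig import * gives the robot as it stands.
- The arm moves only by the tool apply_moves, never from a script. Its argument "steps" is one flat list of numbers, 4 for each row, row after row: the shift along the world's x, y, z in cm, then the turn about the world's z in degrees. A call has 1 to 8 rows; each row is the pose to reach, as a shift and turn from the pose commanded when the call began; what a row does not reach only later rows make up. A row lasts 1/12 s, in which the tool goes at most 41.7 mm and 7.16 degrees, less where a joint would pass 70% of its speed; a pose out of reach is approached as far as the arm can. A call with a gripper value outside its range is refused whole. "jaw" is the closure in counts, from 0 (fully open) to 255 (shut), set as the call begins (left out, the last holds). The fingers move at their own pace and stop on an object; "newtons" is the grip in N (left out, the last holds). Time passes only in rows, so rows that repeat a pose let the fingers close. It gives the time, the measured TCP pose, the force, the opening and the grip force at its end, in the units of the state.
- get_state(): the state, without advancing time (a new reading comes with each control period).
- get_image(name): name is "side" or "top"; returns the picture (400x640x3 uint8, red, green, blue); there is no depth.
- calibration(name): a dict with "fx", "fy", "cx", "cy" (pixels), "xyz" and "rotation" of the camera in the world. Camera axes: x right, y up, looking along -z (the intrinsics and any distortion apply to the point x, -y, -z); pixel columns grow to the right and rows downward; lengths in m; the calibration is good to about 2 mm. A picture is of the moment at which its call begins. calibration takes no time and is no camera call.
- sign_off(): hands the job in; it is judged then, once.
The state is a dict: "clock": time; "qpos": joint angles; "qd": joint speeds; "effort": joint torques, N m; "position": TCP position; "ee_rot": TCP orientation; "contact_force": force on the tool from outside, world axes, zero at the start; "moment": the same for the moment, N m; "width": finger opening in m; "gripper_force": force on a finger pad.
Only numpy, scipy, OpenCV 4.12 (cv2) and the standard library are available. Lean on these libraries where they do the work, as an engineer would, in place of code of your own. Each camera call takes 0.05 s, during which the arm holds its last target. There are 200 camera calls.

## Task

Put the four sealed canisters (button pushed in) away on the low wire shelf, each standing in the middle of the bay whose label has the colour of its lid. Leave the two canisters whose button is up where they stand; they still have to be refilled. Keep every canister upright, and set them down rather than drop them.

Things in the scene. Friction and masses are not known exactly. Their poses are not given: they have to be found in the camera images.
- sealed_red_center (a point): Sealed canister, red lid: round upright white canister, 56 mm in diameter, 78 mm tall, under a red lid 51 mm in diameter and 12 mm thick (90 mm in all). The steel button (30 mm across) in the lid's middle is pushed in: it stands only 2.5 mm above the lid. Filled, about 0.25 kg. The point is the canister's centre, 45 mm above its underside; z is up.
- sealed_yellow_center (a point): Sealed canister, yellow lid: round upright white canister, 56 mm in diameter, 78 mm tall, under a yellow lid 51 mm in diameter and 12 mm thick (90 mm in all). The steel button (30 mm across) in the lid's middle is pushed in: it stands only 2.5 mm above the lid. Filled, about 0.25 kg. The point is the canister's centre, 45 mm above its underside; z is up.
- sealed_green_center (a point): Sealed canister, green lid: round upright white canister, 56 mm in diameter, 78 mm tall, under a green lid 51 mm in diameter and 12 mm thick (90 mm in all). The steel button (30 mm across) in the lid's middle is pushed in: it stands only 2.5 mm above the lid. Filled, about 0.25 kg. The point is the canister's centre, 45 mm above its underside; z is up.
- sealed_blue_center (a point): Sealed canister, blue lid: round upright white canister, 56 mm in diameter, 78 mm tall, under a blue lid 51 mm in diameter and 12 mm thick (90 mm in all). The steel button (30 mm across) in the lid's middle is pushed in: it stands only 2.5 mm above the lid. Filled, about 0.25 kg. The point is the canister's centre, 45 mm above its underside; z is up.
- open_red_center (a point): Unsealed canister, red lid: same make and size (56 mm body, 51 mm lid, 90 mm to the top of the lid), but its steel button is up: it stands 20 mm above the lid on a black stem 25 mm thick (110 mm in all). Nearly empty, about 0.15 kg. The point is the canister's centre, 45 mm above its underside; z is up.
- open_blue_center (a point): Unsealed canister, blue lid: same make and size (56 mm body, 51 mm lid, 90 mm to the top of the lid), but its steel button is up: it stands 20 mm above the lid on a black stem 25 mm thick (110 mm in all). Nearly empty, about 0.15 kg. The point is the canister's centre, 45 mm above its underside; z is up.
- bay_red: Bay of the low chrome wire shelf with the red label (72 x 30 mm, tilted up, clipped to the front edge). Origin: middle of the bay on the deck, 70 mm behind the label's middle; x from label into bay, y along the shelf, z up. Deck 60 mm above the table, 110 mm deep; four bays in a row, 110 mm wide, 20 mm high dividers between; corner posts 17 mm over the deck, 65 mm beside the end bays' middles.
- bay_yellow: Bay of the low chrome wire shelf with the yellow label (72 x 30 mm, tilted up, clipped to the front edge). Origin: middle of the bay on the deck, 70 mm behind the label's middle; x from label into bay, y along the shelf, z up. Deck 60 mm above the table, 110 mm deep; four bays in a row, 110 mm wide, 20 mm high dividers between; corner posts 17 mm over the deck, 65 mm beside the end bays' middles.
- bay_green: Bay of the low chrome wire shelf with the green label (72 x 30 mm, tilted up, clipped to the front edge). Origin: middle of the bay on the deck, 70 mm behind the label's middle; x from label into bay, y along the shelf, z up. Deck 60 mm above the table, 110 mm deep; four bays in a row, 110 mm wide, 20 mm high dividers between; corner posts 17 mm over the deck, 65 mm beside the end bays' middles.
- bay_blue: Bay of the low chrome wire shelf with the blue label (72 x 30 mm, tilted up, clipped to the front edge). Origin: middle of the bay on the deck, 70 mm behind the label's middle; x from label into bay, y along the shelf, z up. Deck 60 mm above the table, 110 mm deep; four bays in a row, 110 mm wide, 20 mm high dividers between; corner posts 17 mm over the deck, 65 mm beside the end bays' middles.
There are look-alikes about, which are no part of the job. Leave any pink look-alike of the part that bears sealed_red_center alone.

How it is judged:
By the outcome, as a careful person would: the job done as asked, in the order asked, and still so for the second after the job is handed in, with the robot touching nothing.
It also fails if it takes over 96 s, if anything falls off the work surface, if the arm or the gripper's body presses on something with over 40 N, if the wrist force passes 120 N, or if a joint passes its speed limit or range.

## Working session

There is one attempt and no reset: what is moved stays moved. The work goes in short steps, Python scripts to look and compute and a tool call to move; the robot and the scene stay as the last step left them, time stands still between calls to the robot, and variables do not carry over. Pictures are saved under pics/ and viewed, at most 14 in all, crops included, and the job is handed in when it is done.

Besides the shell and the picture viewer there is one more tool, called after ">>>" in YAML: its name, and indented under it one key for each argument. apply_moves: Moves the arm, as the interface text tells. Its arguments: {"type":"object","properties":{"steps":{"type":"array","items":{"type":"number"}},"jaw":{"type":"number"},"newtons":{"type":"number"}},"required":["steps"]}

```bash
ls; mkdir -p pics
python3 - <<'E'
from rig import *
import cv2
for n in("side","top"):
    cv2.imwrite(f"pics/{n}0.png",cv2.cvtColor(get_image(n),cv2.COLOR_RGB2BGR)); print(calibration(n))
print(get_state())
E
```

```text
pics
{'fx': 482.73673176296535, 'fy': 482.73673176296535, 'cx': 320.12488565921797, 'cy': 212.08967207454347, 'xyz': array([0.26398109, 0.73211486, 0.61079777]), 'rotation': array([-0.14789719, -0.0724146 ,  0.45091995,  0.87724212])}
{'fx': 426.002385509102, 'fy': 426.002385509102, 'cx': 322.1081394715829, 'cy': 190.15054092290322, 'xyz': array([0.43897342, 0.03510241, 1.09828991]), 'rotation': array([ 0.71355639,  0.0192801 , -0.03158116, -0.69962003])}
{'clock': 0.1, 'qpos': array([ 1.18400959e+00,  2.76521387e-01,  1.50599706e+00,  3.69735941e-05,
        1.36072081e+00, -1.21014702e-01]), 'qd': array([-3.17099619e-04, -1.62942078e-03, -2.38544555e-03,  9.85727687e-05,
       -9.31962835e-04, -9.80120042e-04]), 'effort': array([ 1.77861868e-03, -4.17698014e+01, -2.46404064e+01, -1.06880699e-05,
        5.82082270e-03, -1.20358993e-05]), 'position': array([0.15084727, 0.55437095, 0.23053591]), 'ee_rot': array([-2.24295990e-04,  1.32499056e-01,  9.91182789e-01, -7.92366688e-04]), 'contact_force': array([-0.32753276, -0.14527268,  0.74396332]), 'moment': array([0.03789604, 0.02394819, 0.03593176]), 'gripper_force': 0.0, 'width': 0.08530792647137954}
```

View pics/side0.png

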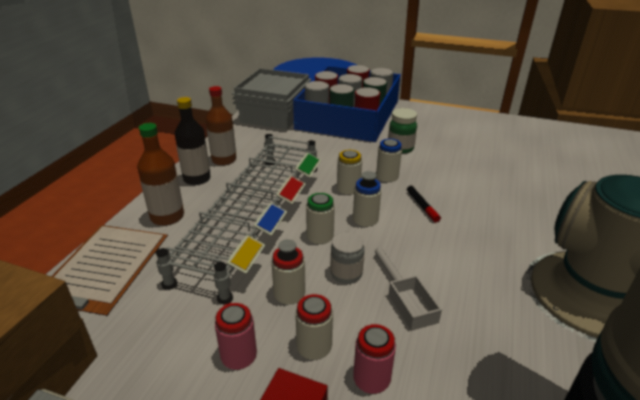

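View pics/top0.png

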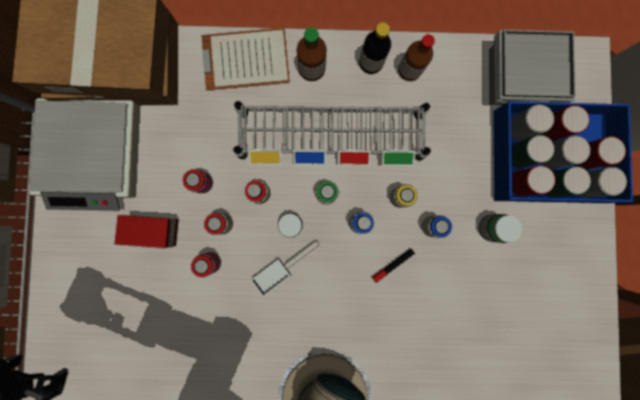

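The side view gives these candidates:
- **Red lids:** white-bodied with flat button at (314,325), which I take as sealed; white with black stem at (288,270), open; two pink look-alikes at (236,335) and (375,355), to leave alone.
- **Blue lids:** flat at (389,158), sealed; stem at (367,198), open.
- **Single lids:** yellow at (349,170) and green at (320,216).
- **Labels:** yellow (247,253), blue (270,218), red (291,188), green (309,163).

The top view shows red lids at (196,180), (256,190), (217,223) and (204,265), green (327,191), yellow (405,195), and blue at (362,222) and (440,226).

```bash
cat > h.py <<'E'
from rig import *
import numpy as np, cv2
from scipy.spatial.transform import Rotation as R
HUE={'red':[(0,8),(172,180)],'yellow':[(18,32)],'green':[(50,85)],'blue':[(105,125)]}
def cam(n):
    c=calibration(n); q=c['rotation']; return c,R.from_quat([q[1],q[2],q[3],q[0]]).as_matrix()
def cast(n,uv,z):
    c,M=cam(n); d=M@np.array([(uv[0]-c['cx'])/c['fx'],-(uv[1]-c['cy'])/c['fy'],-1])
    return c['xyz']+d*(z-c['xyz'][2])/d[2]
def proj(n,p):
    c,M=cam(n); v=M.T@(np.array(p)-c['xyz']); return np.array([c['cx']-c['fx']*v[0]/v[2],c['cy']+c['fy']*v[1]/v[2]])
def blobs(im,col,smin=110,vmin=50,amin=25):
    h=cv2.cvtColor(im,cv2.COLOR_RGB2HSV); m=0
    for a,b in HUE[col]: m=m|cv2.inRange(h,(a,smin,vmin),(b,255,255))
    cs,_=cv2.findContours(m,cv2.RETR_EXTERNAL,cv2.CHAIN_APPROX_NONE); o=[]
    for k in cs:
        k=cv2.convexHull(k); A=cv2.contourArea(k)
        if A<amin: continue
        M=cv2.moments(k); o.append((M['m10']/M['m00'],M['m01']/M['m00'],A,cv2.boundingRect(k)))
    return o
E
python3 - <<'E'
from h import *
im={n:get_image(n) for n in('side','top')}
np.set_printoptions(precision=4,suppress=True)
for col in HUE:
    for u,v,A,b in blobs(im['top'],col):
        if 100<v<280 and 150<u<470 : print(col,round(u,1),round(v,1),A,b,'lid',cast('top',(u,v),.087)[:2],'label',cast('top',(u,v),.06)[:2], 'side px',proj('side',cast('top',(u,v),.087)))
for col in HUE:
    for u,v,A,b in blobs(im['side'],col): print('side',col,round(u,1),round(v,1),A,b,cast('side',(u,v),.085)[:2])
cv2.imwrite('pics/crop1.png',cv2.cvtColor(cv2.resize(im['side'][130:400,180:450],None,fx=2.2,fy=2.2,interpolation=cv2.INTER_CUBIC),cv2.COLOR_RGB2BGR))
E
```

```text
red 379.4 275.2 88.5 (373, 269, 14, 13) lid [ 0.3142 -0.1204] label [ 0.3109 -0.1246] side px [432.1131 185.9971]
red 204.0 264.9 454.0 (191, 254, 29, 23) lid [0.3312 0.2912] label [0.3283 0.298 ] side px [375.7672 336.1979]
red 214.6 223.3 343.0 (204, 213, 22, 21) lid [0.4286 0.2699] label [0.4283 0.2762] side px [314.0274 307.844 ]
red 255.1 190.6 333.0 (245, 180, 21, 22) lid [0.5078 0.1771] label [0.5096 0.1809] side px [287.5886 256.5152]
red 196.4 180.7 469.5 (183, 170, 29, 22) lid [0.5284 0.3167] label [0.5308 0.3242] side px [237.6874 313.621 ]
red 353.7 157.6 298.0 (340, 152, 29, 12) lid [ 0.5919 -0.056 ] label [ 0.596  -0.0585] side px [292.3145 177.621 ]
yellow 406.0 194.9 325.0 (396, 185, 21, 21) lid [ 0.5048 -0.1822] label [ 0.5065 -0.188 ] side px [349.8007 156.403 ]
yellow 264.5 157.0 280.5 (250, 152, 30, 11) lid [0.5886 0.1572] label [0.5926 0.1605] side px [248.4492 239.125 ]
green 326.9 191.4 284.5 (318, 182, 19, 20) lid [0.5092 0.0067] label [0.5111 0.0059] side px [320.304  201.3172]
green 397.9 157.5 231.5 (385, 153, 27, 10) lid [ 0.5942 -0.1624] label [ 0.5984 -0
[... 1271 characters left out ...]
83.8 102.1 150.0 (177, 96, 15, 13) [ 1.0163 -0.3247]
side yellow 451.2 37.5 277.0 (417, 32, 69, 12) [ 0.3992 -1.2014]
side green 320.1 202.0 267.0 (308, 196, 25, 14) [0.5098 0.0064]
side green 308.1 163.7 189.0 (299, 155, 19, 19) [ 0.5821 -0.1239]
side green 147.0 126.9 102.5 (139, 123, 17, 9) [ 1.0186 -0.1611]
side green 403.8 125.7 115.0 (392, 122, 24, 8) [ 0.4222 -0.3819]
side blue 270.4 217.8 327.5 (258, 205, 25, 26) [0.5791 0.0853]
side blue 367.8 185.6 280.0 (356, 179, 24, 15) [ 0.4378 -0.0814]
side blue 390.5 145.4 177.0 (381, 140, 20, 12) [ 0.4313 -0.2675]
side blue 347.2 107.3 5108.5 (293, 74, 107, 67) [ 0.5869 -0.4425]
side blue 314.7 67.7 1199.0 (274, 58, 80, 23) [ 0.7732 -0.7074]
```

View pics/crop1.png

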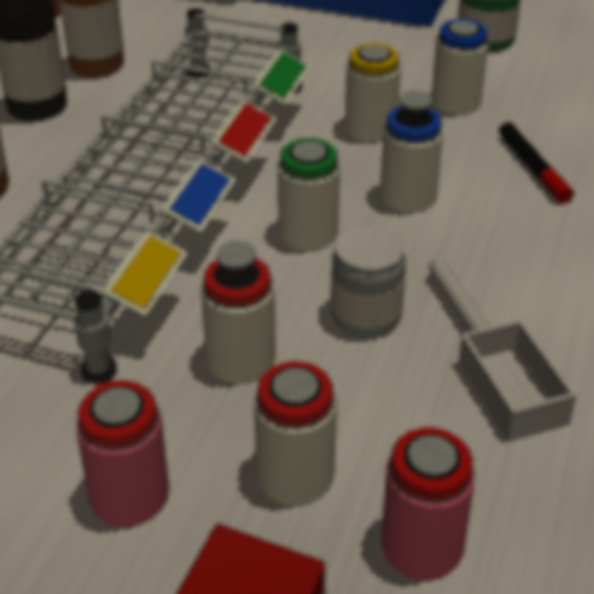

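The crop confirms the choice. The white red-lid canister at side (314,308) has a flat button, while (287,257) and (368,186) are up on stems. Next I triangulate the labels and lids.

Run:
```python
from h import *
im={n:get_image(n) for n in('side','top')}
np.set_printoptions(precision=4,suppress=True)
def tri(a,b):
    L=[]
    for n,uv in(('top',a),('side',b)):
        c,M=cam(n);d=cast(n,uv,0)-c['xyz'];L.append((c['xyz'],d/np.linalg.norm(d)))
    A=sum(np.eye(3)-np.outer(d,d) for o,d in L);bb=sum((np.eye(3)-np.outer(d,d))@o for o,d in L)
    p=np.linalg.solve(A,bb);return p,max(np.linalg.norm((np.eye(3)-np.outer(d,d))@(p-o)) for o,d in L)
P=dict(yellow=((264.5,157),(246,253)),blue=((309.4,157.1),(270.4,217.8)),red=((353.7,157.6),(291.1,188.2)),green=((397.9,157.5),(308.1,163.7)))
T={k:tri(*v) for k,v in P.items()}
for k in T: print('label',k,*T[k])
for k,v in dict(red=((214.6,223.3),(313.5,308.5)),yellow=((406,194.9),(349.6,156.4)),green=((326.9,191.4),(320.1,202)),blue=((440.5,226.3),(390.5,145.4))).items(): print('lid',k,*tri(*v))
z=np.mean([T[k][0][2] for k in T]); 
L=np.array([cast('top',P[k][0],z)[:2] for k in('yellow','blue','red','green')])
t=np.array([-1.5,-.5,.5,1.5])*.11; px=np.polyfit(t,L[:,0],1);py=np.polyfit(t,L[:,1],1)
yd=-np.array([px[0],py[0]]);print('scale',np.linalg.norm(yd));yd/=np.linalg.norm(yd);xd=np.array([yd[1],-yd[0]])
c=np.array([px[1],py[1]])+.07*xd
print('yaw deg',np.degrees(np.arctan2(xd[1],xd[0])))
for k,s in zip(('yellow','blue','red','green'),t): print('bay',k,c-s*yd)
# posts: dark caps
g=cv2.cvtColor(im['top'],cv2.COLOR_RGB2GRAY)[95:165,230:440]
cs,_=cv2.findContours((g<45).astype('uint8'),cv2.RETR_EXTERNAL,cv2.CHAIN_APPROX_NONE)
for k in cs:
    (u,v),r=cv2.minEnclosingCircle(k)
    if r>2.5: print('post',u+230,v+95,r,cast('top',(u+230,v+95),.075)[:2])
cv2.imwrite('pics/crop2.png',cv2.cvtColor(cv2.resize(im['top'][90:170,225:445],None,fx=3.6,fy=3.6,interpolation=cv2.INTER_CUBIC),cv2.COLOR_RGB2BGR))
```

```text
label yellow [0.5935 0.1611 0.0573] 0.0005402442013762092
label blue [0.5956 0.0507 0.057 ] 0.00039648865396372217
label red [ 0.5963 -0.0585  0.0585] 0.00018771799471907458
label green [ 0.5986 -0.168   0.058 ] 0.00018037323475659576
lid red [0.4289 0.2704 0.0859] 0.00034681678008699403
lid yellow [ 0.505  -0.1822  0.0869] 0.00025458297400574525
lid green [0.5095 0.0067 0.0854] 0.00011314744377927688
lid blue [ 0.4312 -0.2653  0.0861] 0.0003865140267857086
scale 0.9962452274873979
yaw deg 0.9884795696678037
bay yellow [0.6629 0.1623]
bay blue [0.6648 0.0524]
bay red [ 0.6667 -0.0576]
bay green [ 0.6686 -0.1676]
post 418.5 156.5 2.9155757427215576 [ 0.5997 -0.2149]
post 242.5 155.5 2.9155757427215576 [0.5929 0.2118]
post 425.3999938964844 150.5999984741211 3.677058219909668 [ 0.6146 -0.2317]
post 237.375 149.4375 3.668482542037964 [0.6074 0.2246]
post 415.5 114.5 2.9155757427215576 [ 0.7033 -0.2072]
post 425.25 106.875 3.365827798843384 [ 0.7229 -0.2312]
post 237.75 104.875 3.365827798843384 [0.7169 0.2274]
```

View pics/crop2.png

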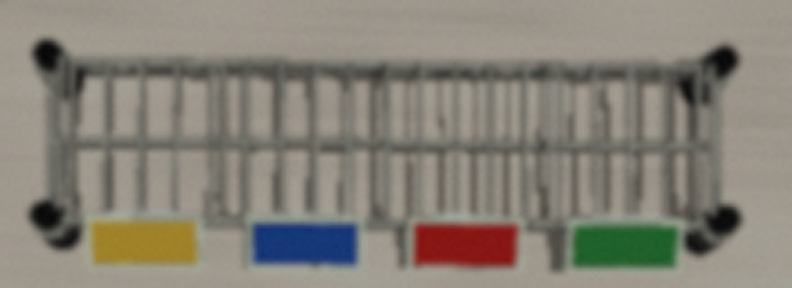

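Lid heights (0.085–0.087), residuals under 1 mm, bay pitch and post centre (0.6655, -0.003) all agree with the description. First I move over sealed red, turning so the jaw closes along y.

>>> apply_moves:
  steps: [4,-4,0,5,8,-8,0,10,12,-12,0,15.2,16,-16,0,15.2,20,-20,0,15.2,24,-24,0,15.2,27.8,-28.4,0,15.2,27.8,-28.4,0,15.2]
  jaw: 0
  newtons: 40

```text
clock: 0.97
position: [0.3861, 0.3159, 0.2315]
ee_rot: [0.0, 0.0, 1.0, 0.0]
contact_force: [0.2, 0.8, -0.4]
width: 0.0854
gripper_force: 0.0
```

>>> apply_moves:
  steps: [0,0,0,0,0,0,0,0,0,0,0,0]

```text
clock: 1.22
position: [0.3849, 0.3174, 0.2313]
ee_rot: [-0.0, 0.001, 1.0, 0.0]
contact_force: [-0.1, 0.1, -0.6]
width: 0.0857
gripper_force: 0.0
```

>>> apply_moves:
  steps: [2.2,-2.4,0,0,4.4,-4.7,0,0,4.4,-4.7,-4,0,4.4,-4.7,-8,0,4.4,-4.7,-11,0,4.4,-4.7,-11,0,4.4,-4.7,-11,0]

```text
clock: 1.8
position: [0.4273, 0.2713, 0.1205]
ee_rot: [-0.002, -0.001, 1.0, -0.001]
contact_force: [-0.9, -0.7, 0.7]
width: 0.0852
gripper_force: 0.0
```

Run:
```python
from h import *
print(get_state()['position'])
im=np.hstack([cv2.resize(get_image('side')[180:400,200:440],None,fx=1.6,fy=1.6),cv2.resize(get_image('top')[150:300,150:314],(384,352))])
cv2.imwrite('pics/r1.png',cv2.cvtColor(im,cv2.COLOR_RGB2BGR))
```

```text
[0.42727754 0.27130226 0.12049471]
```

View pics/r1.png

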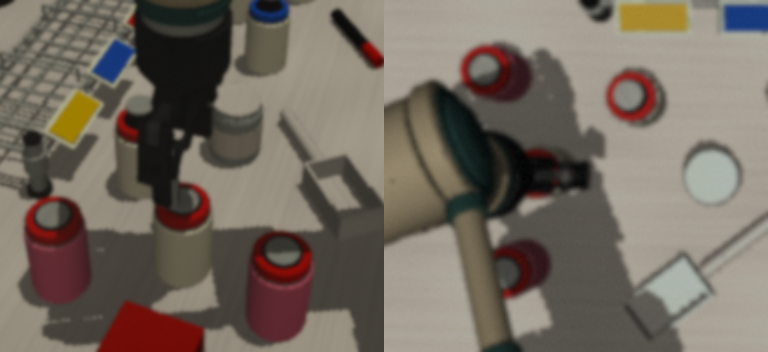

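The fingers straddle the white sealed red canister at crop (183,205), centred, and the pink ones are clear. Now I descend and grip.

>>> apply_moves:
  steps: [0.2,-0.1,-3,0,0.2,-0.1,-6,0,0.2,-0.1,-8.3,0,0.2,-0.1,-8.3,0,0.2,-0.1,-8.3,0]

```text
clock: 2.32
position: [0.4318, 0.2703, 0.0396]
ee_rot: [0.001, -0.0, 1.0, 0.0]
contact_force: [0.0, 0.6, -0.0]
width: 0.0852
gripper_force: 0.0
```

>>> apply_moves:
  steps: [0,0,0,0,0,0,0,0,0,0,0,0,0,0,0,0,0,0,0,0,0,0,0,0,0,0,0,0,0,0,0,0]
  jaw: 255
  newtons: 40

```text
clock: 2.98
position: [0.4327, 0.2702, 0.0408]
ee_rot: [0.002, 0.0, 1.0, 0.001]
contact_force: [-0.1, 0.2, 7.6]
width: 0.0551
gripper_force: 41.3
```

>>> apply_moves:
  steps: [0,0,1,0,0,0,3,0,0,0,6,0,0,0,9,0,0,0,12,0,0,0,15,0,0,0,16,0,0,0,16,0]

```text
clock: 3.65
position: [0.4327, 0.2703, 0.2018]
ee_rot: [0.003, 0.0, 1.0, 0.002]
contact_force: [-1.0, 0.3, -2.5]
width: 0.0552
gripper_force: 43.2
```

>>> apply_moves:
  steps: [0.8,-1.2,0,0,2.5,-3.5,0,0,4.4,-6.2,0,0,6.4,-9,0,0,8.5,-11.9,0,0,10.5,-14.7,0,0,12.5,-17.5,0,0,14.5,-20.3,0,0]

```text
clock: 4.32
position: [0.5753, 0.0649, 0.1958]
ee_rot: [-0.002, 0.0, 1.0, 0.0]
contact_force: [0.6, 0.7, -0.8]
width: 0.0556
gripper_force: 43.2
```

>>> apply_moves:
  steps: [2,-2.8,0,0,4,-5.6,0,0,6,-8.4,0,0,7.8,-11,0,0,8.6,-12.2,0,0,8.9,-12.5,0,0,8.9,-12.5,0,0,8.9,-12.5,0,0]

```text
clock: 4.98
position: [0.6636, -0.0571, 0.197]
ee_rot: [-0.002, 0.0, 1.0, 0.001]
contact_force: [-0.6, -0.1, -2.7]
width: 0.0552
gripper_force: 43.2
```

>>> apply_moves:
  steps: [0,0,-2,0,0,0,-4,0,0,0,-6,0,0,0,-7,0,0,0,-7,0,0,0,-7,0]

```text
clock: 5.48
position: [0.6644, -0.0573, 0.1284]
ee_rot: [-0.0, -0.0, 1.0, 0.0]
contact_force: [-0.1, 1.2, -2.2]
width: 0.0554
gripper_force: 43.3
```

Run:
```python
from h import *
for i in range(4): s=get_state(); print(s['position'],s['ee_rot'])
a=get_image('side');print(get_state()['position']); b=get_image('top')
for im,n in((a,'side'),(b,'top')): print(n,[(x,cast(n,x[:2],.168)) for x in blobs(im,'red') if 250<x[0]<400 and x[1]<260])
im=np.hstack([cv2.resize(a[80:280,180:400],None,fx=1.7,fy=1.7),cv2.resize(b[90:220,250:420],(340,340))])
cv2.imwrite('pics/r2.png',cv2.cvtColor(im,cv2.COLOR_RGB2BGR))
```

```text
[ 0.66443036 -0.05730107  0.12842327] [-4.42935919e-04 -3.54491541e-04  9.99999799e-01  2.83411474e-04]
[ 0.66443036 -0.05730107  0.12842327] [-4.42935919e-04 -3.54491541e-04  9.99999799e-01  2.83411474e-04]
[ 0.66443036 -0.05730107  0.12842327] [-4.42935919e-04 -3.54491541e-04  9.99999799e-01  2.83411474e-04]
[ 0.66443036 -0.05730107  0.12842327] [-4.42935919e-04 -3.54491541e-04  9.99999799e-01  2.83411474e-04]
[ 0.66537013 -0.05775037  0.12938903]
side [((287.4955698136266, 257.2477849068133, 545.5, (273, 247, 31, 22)), array([0.46962711, 0.26443146, 0.168     ])), ((291.1057317751808, 188.23761825264327, 299.5, (280, 177, 23, 24)), array([0.53049595, 0.09831963, 0.168     ])), ((264.4452296819788, 135.23557126030624, 141.5, (257, 128, 15, 15)), array([ 0.65433939, -0.06701545,  0.168     ])), ((367.3847769028871, 99.53700787401574, 317.5, (355, 92, 25, 17)), array([ 0.50422988, -0.31590843,  0.168     ])), ((327.8562091503268, 80.93464052287581, 102.0, (316, 78, 21, 9)), array([ 0.62855122, -0.39843552,  0.168     ])), ((359.57142857142856, 74.12761904761904, 87.5, (348, 71, 21, 9)), array([ 0.56579402, -0.47356401,  0.168     ]))]
top [((255.09487951807228, 190.59989959839356, 332.0, (245, 180, 21, 22)), array([0.50221762, 0.1658369 , 0.168     ])), ((355.39102564102564, 156.27804487179486, 208.0, (340, 152, 29, 11)), array([ 0.58256305, -0.05242624,  0.168     ])), ((356.78787878787875, 127.9526515151515, 88.0, (348, 124, 19, 9)), array([ 0.64592857, -0.05467417,  0.168     ]))]
```

View pics/r2.png

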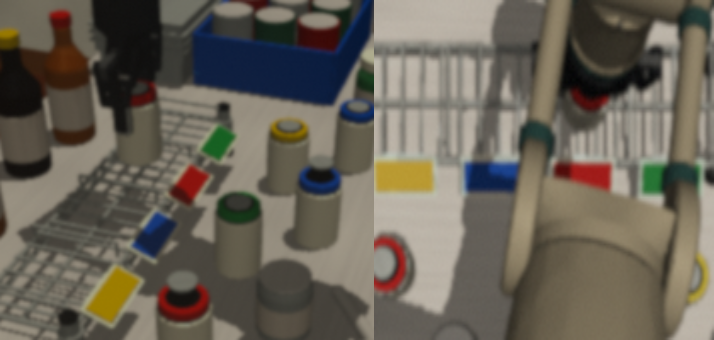

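The red canister hangs upright above the red bay. Its front lid edge in the top view gives a centre x of about 0.661, so I shift it 0.5 cm inward while lowering gently.

>>> apply_moves:
  steps: [0.2,0,0,0,0.5,0,-0.6,0,0.5,0,-1.2,0,0.5,0,-1.8,0,0.5,0,-2.2,0,0.5,0,-2.4,0,0.5,0,-2.5,0,0.5,0,-2.5,0]

```text
clock: 6.25
position: [0.6698, -0.0586, 0.1028]
ee_rot: [-0.0, 0.0, 1.0, 0.0]
contact_force: [0.3, 0.2, -2.2]
width: 0.0551
gripper_force: 43.2
```

>>> apply_moves:
  steps: [0,0,-0.1,0,0,0,-0.2,0,0,0,-0.2,0]

```text
clock: 6.5
position: [0.67, -0.0585, 0.1013]
ee_rot: [0.0, 0.0, 1.0, 0.0]
contact_force: [-0.4, 0.5, -2.3]
width: 0.0549
gripper_force: 43.3
```

>>> apply_moves:
  steps: [0,0,-0.1,0,0,0,-0.2,0,0,0,-0.2,0]

```text
clock: 6.75
position: [0.6703, -0.0586, 0.1009]
ee_rot: [0.001, 0.0, 1.0, -0.0]
contact_force: [-3.1, 0.2, 4.7]
width: 0.055
gripper_force: 43.7
```

>>> apply_moves:
  steps: [0,0,0,0,0,0,0,0,0,0,0,0,0,0,0,0,0,0,0,0,0,0,0,0]
  jaw: 0

```text
clock: 7.25
position: [0.6701, -0.0585, 0.0992]
ee_rot: [-0.0, 0.0, 1.0, 0.0]
contact_force: [0.2, -0.3, -0.1]
width: 0.0855
gripper_force: 0.0
```

>>> apply_moves:
  steps: [0,0,1,0,0,0,3,0,0,0,6,0,0,0,9,0,0,0,11,0,0,0,11,0,0,0,11,0]

```text
clock: 7.83
position: [0.6709, -0.0587, 0.2116]
ee_rot: [0.002, 0.0, 1.0, -0.0]
contact_force: [-0.5, -0.2, -0.2]
width: 0.0855
gripper_force: 0.0
```

>>> apply_moves:
  steps: [-3,-2.2,0,0,-6,-4.4,0,0,-9,-6.6,0,0,-12,-8.9,0,0,-15,-11.1,0,0,-16.6,-12.3,0,0,-16.6,-12.3,0,0,-16.6,-12.3,0,0]

```text
clock: 8.5
position: [0.5028, -0.1817, 0.2084]
ee_rot: [-0.001, 0.001, 1.0, 0.001]
contact_force: [0.6, -0.2, 0.0]
width: 0.0856
gripper_force: 0.0
```

```bash
cat >> h.py <<'E'
def rep(col,zs=(.087,.147)):
    for n in('side','top'):
        for x in blobs(get_image(n),col):
            for z in zs:
                p=cast(n,x[:2],z)
                if .4<p[0]<.72 and abs(p[1])<.3: print(n,col,z,np.round(p[:2],4),x[2],x[3])
E
python3 - <<'E'
from h import *
rep('red',(.147,)); rep('yellow',(.087,)); print(get_state()['position'])
E
```

```text
side red 0.147 [0.4793 0.243 ] 516.0 (273, 248, 30, 21)
side red 0.147 [0.5431 0.069 ] 294.0 (280, 177, 23, 24)
side red 0.147 [ 0.6652 -0.0567] 290.5 (246, 139, 25, 15)
top red 0.147 [0.5037 0.1688] 331.5 (245, 180, 21, 22)
top red 0.147 [0.5232 0.2997] 469.5 (183, 170, 29, 22)
top red 0.147 [ 0.583  -0.0512] 305.0 (340, 152, 29, 12)
top red 0.147 [ 0.6656 -0.0579] 363.0 (347, 111, 22, 22)
side yellow 0.087 [0.5764 0.1916] 528.5 (231, 237, 31, 33)
side yellow 0.087 [ 0.5044 -0.1808] 236.0 (339, 150, 22, 14)
top yellow 0.087 [ 0.493  -0.1819] 138.0 (397, 195, 20, 11)
top yellow 0.087 [0.5886 0.1573] 280.0 (250, 152, 30, 11)
[ 0.5048267  -0.18082806  0.20878567]
```

Red stands at (0.6655, -0.0575), about 1 mm off its target. Now yellow.

>>> apply_moves:
  steps: [0.1,-0.1,-3,0,0.1,-0.1,-6,0,0.1,-0.1,-9,0,0.1,-0.1,-12,0,0.1,-0.1,-14.5,0,0.1,-0.1,-16.5,0,0.1,-0.1,-16.9,0,0.1,-0.1,-16.9,0]

```text
clock: 9.37
position: [0.5047, -0.1814, 0.0387]
ee_rot: [-0.002, -0.0, 1.0, 0.001]
contact_force: [0.3, 0.2, 0.5]
width: 0.0856
gripper_force: 0.0
```

>>> apply_moves:
  steps: [0,0,0,0,0,0,0,0,0,0,0,0,0,0,0,0,0,0,0,0,0,0,0,0,0,0,0,0,0,0,0,0]
  jaw: 255

```text
clock: 10.03
position: [0.5065, -0.1831, 0.0422]
ee_rot: [0.002, 0.0, 1.0, -0.001]
contact_force: [0.5, 0.2, 6.9]
width: 0.055
gripper_force: 42.4
```

>>> apply_moves:
  steps: [0,0,1,0,0,0,3,0,0,0,6,0,0,0,9,0,0,0,12,0,0,0,15,0,0,0,16,0,0,0,16,0]

```text
clock: 10.7
position: [0.5064, -0.1833, 0.2034]
ee_rot: [0.003, 0.0, 1.0, -0.001]
contact_force: [0.1, 0.3, -2.3]
width: 0.0547
gripper_force: 43.2
```

>>> apply_moves:
  steps: [0.5,1.1,0,0,1.6,3.6,0,0,2.9,6.4,0,0,4.2,9.3,0,0,5.5,12.2,0,0,6.8,15,0,0,8.1,17.9,0,0,9.4,20.7,0,0]

```text
clock: 11.37
position: [0.5976, 0.0272, 0.1969]
ee_rot: [-0.003, 0.0, 1.0, 0.001]
contact_force: [0.9, 0.4, -2.5]
width: 0.0549
gripper_force: 43.2
```

>>> apply_moves:
  steps: [1.3,2.9,0,0,2.6,5.8,0,0,3.9,8.7,0,0,5.2,11.5,0,0,5.9,13.2,0,0,6.3,13.8,0,0,6.3,13.8,0,0,6.3,13.8,0,0]

```text
clock: 12.03
position: [0.6607, 0.1622, 0.198]
ee_rot: [-0.002, -0.0, 1.0, -0.001]
contact_force: [0.5, -0.7, -2.2]
width: 0.055
gripper_force: 43.2
```

>>> apply_moves:
  steps: [0.2,0,-2,0,0.2,0,-4,0,0.2,0,-6,0,0.2,0,-7.5,0,0.2,0,-8.5,0,0.2,0,-9,0,0.2,0,-9.2,0,0.2,0,-9.2,0]

```text
clock: 12.7
position: [0.6641, 0.1619, 0.1085]
ee_rot: [0.0, 0.001, 1.0, -0.0]
contact_force: [0.6, 0.4, -2.6]
width: 0.0549
gripper_force: 43.2
```

Run:
```python
from h import *
rep('yellow',(.15,))
for _ in range(3): get_image('side');print(get_state()['position'])
```

```text
side yellow 0.15 [0.5388 0.2567] 532.0 (231, 237, 31, 33)
side yellow 0.15 [0.6554 0.1572] 293.0 (200, 191, 20, 22)
top yellow 0.15 [0.583  0.1675] 79.5 (250, 152, 14, 8)
top yellow 0.15 [0.6431 0.1653] 26.0 (253, 127, 10, 5)
[0.66480047 0.1624227  0.10956494]
[0.66474542 0.16250131 0.10954139]
[0.66462471 0.16255124 0.10940662]
```

>>> apply_moves:
  steps: [-0.1,0,-0.2,0,-0.1,0,-0.4,0,-0.1,0,-0.55,0,-0.1,0,-0.65,0,-0.1,0,-0.7,0,-0.1,0,-0.7,0]

```text
clock: 13.45
position: [0.6629, 0.1625, 0.1022]
ee_rot: [0.0, 0.0, 1.0, 0.0]
contact_force: [-2.7, -1.2, 3.8]
width: 0.055
gripper_force: 43.7
```

>>> apply_moves:
  steps: [0,0,-0.1,0,0,0,-0.2,0,0,0,-0.2,0]

```text
clock: 13.7
position: [0.663, 0.1625, 0.1021]
ee_rot: [0.001, 0.0, 1.0, 0.0]
contact_force: [-4.7, -1.1, 11.9]
width: 0.055
gripper_force: 44.5
```

Seated. I open, rise and go to green at (0.5095, 0.0067).

>>> apply_moves:
  steps: [0,0,0.1,0,0,0,0.1,0,0,0,0.1,0,0,0,0.1,0,0,0,0.1,0,0,0,0.1,0]
  jaw: 0

```text
clock: 14.2
position: [0.663, 0.1625, 0.0999]
ee_rot: [-0.0, 0.0, 1.0, 0.0]
contact_force: [0.5, 0.5, 0.6]
width: 0.0855
gripper_force: 0.0
```

>>> apply_moves:
  steps: [0,0,1,0,0,0,3,0,0,0,6,0,0,0,9,0,0,0,11,0,0,0,11,0,0,0,11,0]

```text
clock: 14.78
position: [0.6639, 0.1626, 0.2125]
ee_rot: [0.002, 0.0, 1.0, 0.0]
contact_force: [0.1, -0.1, -1.0]
width: 0.0852
gripper_force: 0.0
```

>>> apply_moves:
  steps: [-2.7,-2.7,0,0,-5.4,-5.4,0,0,-8.1,-8.1,0,0,-10.8,-10.8,0,0,-13.5,-13.5,0,0,-15.2,-15.5,0,0,-15.4,-15.6,0,0,-15.4,-15.6,0,0]

```text
clock: 15.45
position: [0.5073, 0.0058, 0.2095]
ee_rot: [-0.001, 0.001, 1.0, 0.0]
contact_force: [0.2, -0.2, 0.2]
width: 0.0853
gripper_force: 0.0
```

Run:
```python
from h import *
rep('yellow',(.147,)); rep('green',(.087,));rep('red',(.147,))
for _ in range(2): get_image('side');print(get_state()['position'])
```

```text
side yellow 0.147 [0.5405 0.253 ] 542.5 (231, 236, 32, 34)
side yellow 0.147 [0.6612 0.1638] 513.5 (190, 194, 31, 22)
top yellow 0.147 [0.5797 0.1497] 283.0 (250, 152, 30, 11)
top yellow 0.147 [0.6614 0.1627] 373.0 (249, 110, 23, 23)
side green 0.087 [0.5017 0.0126] 166.0 (312, 196, 21, 14)
side green 0.087 [ 0.5809 -0.1208] 189.5 (299, 155, 19, 19)
top green 0.087 [ 0.5939 -0.1715] 180.5 (392, 153, 21, 11)
side red 0.147 [0.4798 0.2424] 543.5 (272, 247, 31, 22)
side red 0.147 [0.5431 0.0682] 299.0 (280, 177, 23, 24)
side red 0.147 [ 0.6652 -0.0568] 290.0 (246, 139, 25, 15)
top red 0.147 [0.5037 0.1688] 332.0 (245, 180, 21, 22)
top red 0.147 [0.5233 0.2998] 470.5 (183, 170, 29, 22)
top red 0.147 [ 0.6656 -0.0579] 362.5 (347, 111, 22, 22)
[0.50967377 0.0071619  0.20996981]
[0.50953571 0.00707205 0.20999915]
```

Yellow stands at (0.6614, 0.1627), about 1.5 mm off. Now green.

>>> apply_moves:
  steps: [0,0,-3,0,0,0,-6,0,0,0,-9,0,0,0,-12,0,0,0,-14.5,0,0,0,-16.5,0,0,0,-17,0,0,0,-17,0]

```text
clock: 16.52
position: [0.5081, 0.0069, 0.0389]
ee_rot: [-0.002, 0.0, 1.0, 0.0]
contact_force: [0.4, 0.1, 0.7]
width: 0.0856
gripper_force: 0.0
```

>>> apply_moves:
  steps: [0,0,0,0,0,0,0,0,0,0,0,0,0,0,0,0,0,0,0,0,0,0,0,0,0,0,0,0,0,0,0,0]
  jaw: 255

```text
clock: 17.18
position: [0.5106, 0.0062, 0.042]
ee_rot: [0.002, 0.0, 1.0, -0.0]
contact_force: [-0.6, -1.3, 6.5]
width: 0.0547
gripper_force: 43.3
```

>>> apply_moves:
  steps: [0,0,1,0,0,0,3,0,0,0,6,0,0,0,9,0,0,0,12,0,0,0,15,0,0,0,16,0,0,0,16,0]

```text
clock: 17.85
position: [0.5106, 0.0063, 0.2032]
ee_rot: [0.003, 0.0, 1.0, -0.0]
contact_force: [0.4, 0.9, -3.4]
width: 0.0546
gripper_force: 43.3
```

>>> apply_moves:
  steps: [0.6,-0.7,0,0,2.2,-2.4,0,0,4.2,-4.6,0,0,6.2,-6.8,0,0,8.2,-9,0,0,10.2,-11.2,0,0,12.2,-13.4,0,0,14,-15.3,0,0]

```text
clock: 18.52
position: [0.6489, -0.1485, 0.1963]
ee_rot: [-0.003, 0.001, 1.0, 0.001]
contact_force: [0.6, -0.9, -2.4]
width: 0.0547
gripper_force: 43.2
```

>>> apply_moves:
  steps: [1.2,-1.4,0,0,1.9,-2.1,0,0,1.9,-2.1,0,0,1.9,-2.1,0,0]

```text
clock: 18.85
position: [0.6669, -0.1672, 0.1978]
ee_rot: [-0.002, 0.001, 1.0, 0.001]
contact_force: [0.8, 0.4, -2.3]
width: 0.0549
gripper_force: 43.2
```

>>> apply_moves:
  steps: [0.1,0,-2,0,0.1,0,-4,0,0.1,0,-6,0,0.1,0,-7.5,0,0.1,0,-8.5,0,0.1,0,-9,0,0.1,0,-9.2,0,0.1,0,-9.2,0]

```text
clock: 19.52
position: [0.6689, -0.1671, 0.1086]
ee_rot: [0.0, 0.0, 1.0, 0.0]
contact_force: [-0.6, -0.6, -2.4]
width: 0.055
gripper_force: 43.2
```

>>> apply_moves:
  steps: [0,0,0,0,0,0,0,0,0,0,-0.1,0,0,0,-0.2,0]

```text
clock: 19.85
position: [0.6694, -0.1677, 0.1071]
ee_rot: [0.001, 0.0, 1.0, -0.0]
contact_force: [-0.0, 0.0, -2.5]
width: 0.055
gripper_force: 43.2
```

>>> apply_moves:
  steps: [0,0,-0.2,0,0,0,-0.35,0,0,0,-0.45,0,0,0,-0.5,0,0,0,-0.55,0,0,0,-0.55,0]

```text
clock: 20.35
position: [0.6689, -0.1676, 0.1021]
ee_rot: [0.0, 0.0, 1.0, -0.0]
contact_force: [-2.4, 0.2, 4.4]
width: 0.0545
gripper_force: 44.0
```

>>> apply_moves:
  steps: [0,0,0,0,0,0,0,0,0,0,0,0,0,0,0,0,0,0,0,0,0,0,0,0]
  jaw: 0

```text
clock: 20.85
position: [0.6691, -0.1675, 0.1006]
ee_rot: [-0.0, 0.0, 1.0, 0.0]
contact_force: [0.5, -0.6, -0.5]
width: 0.0855
gripper_force: 0.0
```

>>> apply_moves:
  steps: [0,0,1,0,0,0,3,0,0,0,6,0,0,0,9,0,0,0,11,0,0,0,11,0,0,0,11,0]

```text
clock: 21.43
position: [0.6698, -0.1678, 0.2131]
ee_rot: [0.002, 0.0, 1.0, -0.001]
contact_force: [-0.7, -0.5, -0.2]
width: 0.0855
gripper_force: 0.0
```

>>> apply_moves:
  steps: [-3.3,-1.4,0,0,-6.6,-2.7,0,0,-9.9,-4.1,0,0,-13.2,-5.4,0,0,-16.5,-6.8,0,0,-19.8,-8.1,0,0,-23,-9.5,0,0,-23.8,-9.8,0,0]

```text
clock: 22.1
position: [0.4256, -0.2657, 0.2094]
ee_rot: [-0.003, 0.001, 1.0, 0.001]
contact_force: [-0.0, 0.8, -0.1]
width: 0.0853
gripper_force: 0.0
```

Run:
```python
from h import *
rep('green',(.147,)); rep('blue',(.087,))
for _ in range(6): get_image('side')
print(get_state()['position'])
```

```text
side green 0.147 [ 0.5445 -0.023 ] 187.5 (299, 155, 19, 19)
side green 0.147 [ 0.403  -0.2477] 167.0 (391, 122, 25, 10)
side green 0.147 [ 0.668  -0.1661] 193.5 (267, 119, 23, 11)
top green 0.147 [ 0.5845 -0.1508] 248.5 (385, 153, 28, 11)
top green 0.147 [ 0.6681 -0.1674] 343.5 (395, 111, 22, 22)
side blue 0.087 [0.5779 0.0877] 327.5 (258, 205, 25, 26)
side blue 0.087 [ 0.4379 -0.0787] 295.0 (356, 178, 24, 16)
side blue 0.087 [ 0.4297 -0.2614] 164.0 (381, 141, 20, 11)
top blue 0.087 [ 0.449  -0.2655] 38.0 (434, 217, 15, 5)
top blue 0.087 [ 0.437  -0.0787] 302.5 (353, 213, 20, 20)
top blue 0.087 [0.5906 0.0503] 263.5 (296, 152, 28, 11)
[ 0.43188958 -0.26512183  0.21054617]
```

Green stands at (0.668, -0.1674), about 0.5 mm off, and the tool is centred over sealed blue.

>>> apply_moves:
  steps: [0,0,-3,0,0,0,-6,0,0,0,-9,0,0,0,-12,0,0,0,-14.5,0,0,0,-16.5,0,0,0,-17,0,0,0,-17,0]

```text
clock: 23.27
position: [0.4305, -0.2646, 0.0394]
ee_rot: [-0.001, -0.0, 1.0, 0.001]
contact_force: [0.8, -0.7, -0.1]
width: 0.0855
gripper_force: 0.0
```

>>> apply_moves:
  steps: [0,0,0,0,0,0,0,0,0,0,0,0,0,0,0,0,0,0,0,0,0,0,0,0,0,0,0,0,0,0,0,0]
  jaw: 255

```text
clock: 23.93
position: [0.4322, -0.2665, 0.0426]
ee_rot: [0.002, 0.0, 1.0, -0.001]
contact_force: [0.3, -0.0, 6.5]
width: 0.0547
gripper_force: 42.2
```

>>> apply_moves:
  steps: [0,0,1,0,0,0,3,0,0,0,6,0,0,0,9,0,0,0,12,0,0,0,15,0,0,0,17,0,0,0,17,0]

```text
clock: 24.6
position: [0.433, -0.2671, 0.216]
ee_rot: [0.004, 0.0, 1.0, -0.003]
contact_force: [0.8, -1.2, -2.2]
width: 0.0547
gripper_force: 43.5
```

>>> apply_moves:
  steps: [0.4,1.1,0,0,1.3,3.5,0,0,2.4,6.5,0,0,3.5,9.6,0,0,4.6,12.6,0,0,5.7,15.7,0,0,6.8,18.7,0,0,8,21.7,0,0]

```text
clock: 25.27
position: [0.5093, -0.0457, 0.2085]
ee_rot: [-0.002, 0.0, 1.0, 0.001]
contact_force: [0.7, 0.4, -2.5]
width: 0.0549
gripper_force: 43.4
```

>>> apply_moves:
  steps: [1.1,3,0,0,2.4,6,0,0,4.2,8.5,0,0,6.7,9.9,0,0,9.7,10.2,0,0,12.5,10.2,0,0,14.5,10.2,0,0,15.2,10.2,0,0]

```text
clock: 25.93
position: [0.6645, 0.0546, 0.2073]
ee_rot: [-0.002, -0.0, 1.0, 0.0]
contact_force: [-0.8, 0.0, -2.8]
width: 0.0548
gripper_force: 43.4
```

>>> apply_moves:
  steps: [0,0,0,0,0,0,0,0,0,0,0,0]

```text
clock: 26.18
position: [0.6609, 0.0537, 0.2098]
ee_rot: [-0.002, 0.0, 1.0, 0.0]
contact_force: [0.3, -0.8, -2.3]
width: 0.0548
gripper_force: 43.4
```

>>> apply_moves:
  steps: [0.3,-0.1,-2,0,0.3,-0.1,-4,0,0.3,-0.1,-6,0,0.3,-0.1,-8,0,0.3,-0.1,-9.3,0,0.3,-0.1,-9.9,0,0.3,-0.1,-10.1,0,0.3,-0.1,-10.1,0]

```text
clock: 26.85
position: [0.6654, 0.0524, 0.1101]
ee_rot: [-0.0, 0.0, 1.0, 0.0]
contact_force: [-0.2, -0.8, -1.5]
width: 0.0548
gripper_force: 43.4
```

>>> apply_moves:
  steps: [0,0,0,0,0,0,0,0,0,0,-0.1,0,0,0,-0.2,0]

```text
clock: 27.18
position: [0.6665, 0.0525, 0.1087]
ee_rot: [0.001, 0.0, 1.0, 0.0]
contact_force: [0.0, -0.1, -2.8]
width: 0.0546
gripper_force: 43.4
```

Contact is expected at z ≈ 0.1025.

>>> apply_moves:
  steps: [0,0,-0.2,0,0,0,-0.35,0,0,0,-0.5,0,0,0,-0.58,0,0,0,-0.63,0,0,0,-0.63,0]

```text
clock: 27.68
position: [0.666, 0.0525, 0.1026]
ee_rot: [0.0, 0.0, 1.0, 0.0]
contact_force: [-2.0, -0.5, 4.3]
width: 0.055
gripper_force: 44.0
```

>>> apply_moves:
  steps: [0,0,0,0,0,0,-0.05,0,0,0,-0.05,0]

```text
clock: 27.93
position: [0.666, 0.0524, 0.1026]
ee_rot: [0.0, 0.0, 1.0, -0.0]
contact_force: [-3.0, 0.5, 7.3]
width: 0.0543
gripper_force: 44.4
```

>>> apply_moves:
  steps: [0,0,0,0,0,0,0,0,0,0,0,0,0,0,0,0,0,0,0,0,0,0,0,0]
  jaw: 0

```text
clock: 28.43
position: [0.6661, 0.0525, 0.1008]
ee_rot: [-0.0, 0.0, 1.0, 0.0]
contact_force: [0.9, -0.1, 0.2]
width: 0.0854
gripper_force: 0.0
```

>>> apply_moves:
  steps: [0,0,1,0,0,0,3,0,0,0,6,0,0,0,9,0,0,0,12,0,0,0,14,0,0,0,14,0,0,0,14,0]

```text
clock: 29.1
position: [0.6667, 0.0525, 0.2431]
ee_rot: [0.002, 0.0, 1.0, 0.0]
contact_force: [0.1, 0.0, -0.3]
width: 0.085
gripper_force: 0.0
```

>>> apply_moves:
  steps: [-3.5,0,0,0,-7,0,0,0,-10.5,0,0,0,-14,0,0,0,-17.5,0,0,0,-20,0,0,0,-20,0,0,0,-20,0,0,0]

```text
clock: 29.77
position: [0.4641, 0.0526, 0.2401]
ee_rot: [-0.001, 0.0, 1.0, 0.0]
contact_force: [0.7, -1.0, 0.3]
width: 0.0854
gripper_force: 0.0
```

Run:
```python
from h import *
for c in HUE: rep(c,(.147,))
rep('red',(.087,));rep('blue',(.087,))
a=get_image('side');b=get_image('top')
im=np.vstack([cv2.resize(a[100:400,120:460],(640,565))[:340],cv2.resize(b[90:200,160:460],(640,235))])
cv2.imwrite('pics/end.png',cv2.cvtColor(im,cv2.COLOR_RGB2BGR))
```

```text
side red 0.147 [0.4796 0.2428] 536.0 (272, 248, 32, 21)
side red 0.147 [0.5431 0.0682] 299.0 (280, 177, 23, 24)
side red 0.147 [ 0.6652 -0.0567] 290.5 (246, 139, 25, 15)
top red 0.147 [0.5234 0.2999] 468.5 (183, 170, 29, 22)
top red 0.147 [ 0.5821 -0.05  ] 310.0 (340, 152, 29, 13)
top red 0.147 [ 0.6656 -0.0579] 363.0 (347, 111, 22, 22)
side yellow 0.147 [0.5405 0.2536] 536.0 (231, 237, 31, 33)
side yellow 0.147 [0.6612 0.1638] 513.5 (190, 194, 31, 22)
top yellow 0.147 [0.5792 0.1495] 294.5 (250, 152, 30, 12)
top yellow 0.147 [0.6614 0.1627] 374.0 (249, 110, 23, 23)
side green 0.147 [ 0.5446 -0.023 ] 189.0 (299, 155, 19, 19)
side green 0.147 [ 0.403  -0.2486] 132.5 (392, 122, 24, 9)
side green 0.147 [ 0.6677 -0.1665] 191.5 (267, 119, 23, 11)
top green 0.147 [ 0.5845 -0.1515] 249.0 (385, 153, 28, 11)
top green 0.147 [ 0.668  -0.1673] 341.5 (395, 111, 22, 22)
side blue 0.147 [0.542  0.1614] 325.0 (258, 205, 25, 26)
side blue 0.147 [0.417  0.0155] 263.0 (357, 179, 23, 15)
side blue 0.147 [0.6652 0.0545] 327.5 (220, 165, 27, 16)
side blue 0.147 [ 0.632  -0.2406] 811.5 (293, 89, 27, 44)
s
[... 158 characters left out ...]
 152, 28, 11)
top blue 0.147 [0.6652 0.0531] 350.5 (298, 110, 22, 22)
side red 0.087 [0.5076 0.1796] 538.0 (272, 248, 32, 21)
side red 0.087 [ 0.5793 -0.0177] 298.0 (280, 177, 23, 24)
side red 0.087 [ 0.7171 -0.1588] 290.0 (246, 139, 25, 15)
top red 0.087 [ 0.5911 -0.0554] 311.5 (340, 152, 29, 13)
top red 0.087 [ 0.6798 -0.0637] 364.5 (347, 111, 22, 22)
side blue 0.087 [0.578  0.0875] 326.0 (258, 205, 25, 26)
side blue 0.087 [ 0.4368 -0.0771] 264.0 (357, 179, 23, 15)
side blue 0.087 [ 0.7171 -0.0333] 326.5 (220, 165, 27, 16)
top blue 0.087 [ 0.4372 -0.0786] 311.5 (352, 213, 21, 20)
top blue 0.087 [0.5907 0.0502] 266.0 (296, 152, 28, 11)
top blue 0.087 [0.6794 0.0542] 351.0 (298, 110, 22, 22)
```

View pics/end.png

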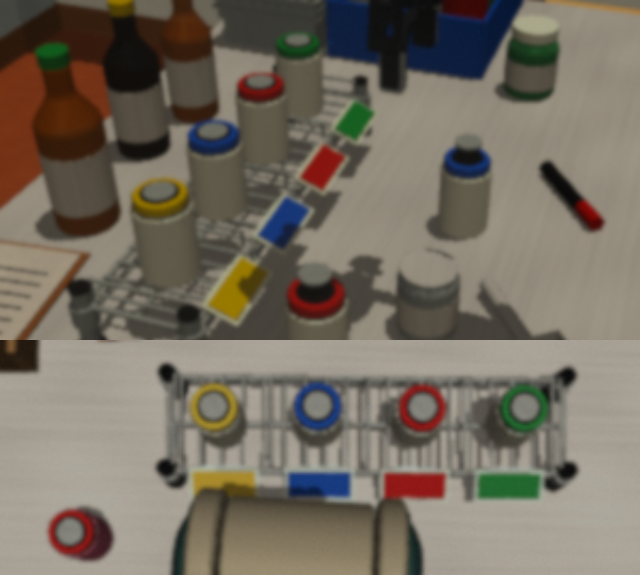

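All four stand upright behind their labels: yellow (163,235), blue (215,170), red (262,120) and green (298,75) in the side crop. Both open canisters are still where they were, and the arm is clear.

```bash
python3 -c "
from rig import *
print(sign_off())"
```

```text
the job is handed in; nothing more can be done
None
```

The four sealed canisters stand upright in the bays matching their lid colours, each within about 2 mm of the bay's middle by camera, the two open canisters and the pink look-alikes were left alone, and the job was handed in at about 30 s.

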